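# Pry the snap-in cover off a detector head

## Robot

A 7-joint arm with a two-finger parallel gripper is mounted at the origin on the work surface. World frame = base frame: x ahead of the robot, y to its left, z up, the work surface at z = 0. Lengths are in m, angles in rad, forces in N, time in s.
With the tool pointing down it reaches from about 0.4 to 0.875 m from the base axis. Payload 19.3 kg.
Tool frame: the origin (TCP) lies on the centre line of the jaws, within the pads' length; the fingertips stand 14 mm ahead of it and the grasp point (between the pads) lies 5 mm behind it; y points along the fingers, x is the direction in which the jaws open and shut, and the axes are right-handed (so a half turn about y gives the same grasp; the last joint's range is limited). The gripper opens to 85 mm and grips with 20 to 120 N. Pads are 22 mm wide; open, the fingers measure 114 mm over their backs; the gripper's body (76 mm by 85 mm) begins 54 mm behind the grasp point. The pads swing forward as they close: fully open they stand 13 mm farther back than shut.
Start: joints at [1.13, 0.521, -0.036, 1.599, 0.021, 1.021, -0.113], TCP at [0.226, -0.583, 0.245] pointing down, gripper open.
Joint ranges: [-2.91, 2.91], [-0.3, 2.13], [-1.5, 1.42], [0.17, 2.43], [-1.26, 4.41], [0.16, 1.93], [-2.52, 2.52]. Speed limits (rad/s): [1.89, 1.89, 2.39, 2.39, 3.01, 3.01, 3.01].

## Interface

Orientations are given as [roll, pitch, yaw] about the fixed x, y, z axes, in that order (R = Rz(yaw) Ry(pitch) Rx(roll)).
In Python, from workcell import monitor, grab_frame, workorder gives the robot as it stands.
- The arm moves only by the tool drive_tool, never from a script. Its argument "steps" is one flat list of numbers, 5 for each row, row after row: the finger opening in mm, from 0 to 85.4, then the shift along the world's x, y, z in mm, then the turn about the world's z in degrees. In form: [fingers, tx, ty, tz, twist, fingers, tx, ty, tz, twist, ...]. A call has exactly 5 rows; each row shifts and turns the commanded pose from where the row before left it; what a row does not reach is not made up. A row lasts 1/12 s, in which the tool goes at most 41.7 mm and 7.16 degrees, less where a joint would pass 70% of its speed; a pose out of reach is approached as far as the arm can. A call is refused whole if a number of a shift passes 41.7 or a number of a turn 7.16, either way. A call with a gripper value outside its range is refused whole. The fingers move at their own pace and stop on an object; "grip_force" is the grip in N (left out, the last holds). Time passes only in rows, so rows that do not move let the fingers close, or fill a call up. It gives the time, the measured TCP pose, the force and the opening at its end, in the units of the state.
- monitor.observe(): the state, without advancing time (a new reading comes with each control period).
- grab_frame(name): name is "scene" or "top"; returns a dict with "frame" (384x512x3 uint8, red, green, blue), "vertical_fov" (degrees; the focal length in pixels is half the picture's height over the tangent of half this angle, whatever the lens; pixels are square), "cx", "cy" (the principal point, pixels), "k1" (the pictures are not rectified: a ray, as slopes to the right and down, at radius r is drawn at 1 + k1 r^2 times it, then the intrinsics apply), "xyz" and "orientation" of the camera in the world. Camera axes: x right, y down, z forward; pixel columns grow to the right and rows downward; lengths in m; the calibration is good to about 2 mm. A picture is of the moment at which its call begins. There is no depth.
- workorder.job_done(): hands the job in, once; it reports no verdict.
The state is a dict: "clock": time; "qpos": joint angles; "qd": joint speeds; "joint_efforts": joint torques, N m; "position": TCP position; "tool_rot": TCP orientation; "force": force on the tool from outside, world axes, zero at the start; "moment": the same for the moment, N m; "grip_width": finger opening in m.
Only numpy, scipy, OpenCV 4.12 (cv2) and the standard library are available. Lean on these libraries where they do the work, as an engineer would, in place of code of your own. Each camera call takes 0.05 s, during which the arm holds its last target. There are 200 camera calls.

## Task

Open the detector head on the breadboard: take the pry bar from the rubber mat, push its blade into the slot under the front edge of the black cover and lever the cover gently up until it springs out past its two catches. Then lay the bar back down on the mat, and after that lift the loosened cover off and set it down flat, right side up, in the steel tray. Do not force or drop the cover, and leave the other things where they are.

Things in the scene. Friction and masses are not known exactly. Their poses are not given: they have to be found in the camera images.
- head: Detector head fixed on the breadboard: aluminium housing 130 (x) x 92 (y) mm, flat top 118 mm above its origin, on a black and silver stage 150 x 120 mm. Origin: centre of the stage's underside (15 mm above the table). Its -x face has the pry slot; on its +x face is a black lens barrel 35 mm long, and knobs stick out low on its +x and -y sides.
- recess (a point): Centre of the head's recess (102 x 63.5 mm), 105 mm above the head's origin, where the seated cover's underside rests. Below it, for |y| under 22 mm, is a hollow 18 mm deep. Same axes as the head.
- catches (a point): Midpoint between two sprung round steel catches (radius 5 mm) that stick out of the recess's side walls and hold the cover's flanges down, 25 mm in front of the recess's centre. About 15 N upward at the cover's front half overcomes them; once raised 13 mm there on both sides, the cover rests on top of them, tilted, its front edge 17 mm high.
- slot (a point): Middle of the outer edge of the pry slot's sill (the fulcrum), on the front face, 98 mm above the head's origin. Slot: 44 mm wide, open at the top, along the head's +x; sill 14 mm deep, 7 mm below the seated cover's underside. A blade pushed 45 mm past this edge lies 30 mm under the cover; tilting it some 25 degrees, handle down, frees the cover. Same axes as the head.
- cover: Black cover, 100 (x) x 62 (y) x 13 mm, 120 g, seated in the head's recess with its top flush with the housing. Its lowest 4 mm is a flange 62 mm wide; above that it is 52 mm wide, for gripping across y once it has come up. Ribs on its top. Origin: centre of its underside; axes as the head's when seated, z up.
- corner_l (a point): Lower front left corner of the cover (x = -50, y = +31 mm in its frame). 105 mm above the head's origin when seated; about 122 mm when the cover rests on that side's catch.
- corner_r (a point): Lower front right corner of the cover (x = -50, y = -31 mm in its frame), otherwise as corner_l.
- bar: Pry bar, 200 mm long, 150 g, lying on the mat: grey handle 120 (x) x 14 (y) x 20 (z) mm and a flat steel blade 80 mm long, 30 mm wide, 3 mm thick at the handle's mid height (z = 10 mm). Origin: underside of the handle's middle; x points to the blade tip, z up.
- bar_tip (a point): End of the pry bar's blade, 140 mm ahead of the bar's origin and 10 mm above it, in the middle of the blade's thickness.
- mat: Black rubber mat 260 (x) x 180 (y) x 4 mm on the table, to left or right of the breadboard. Origin: centre of its underside.
- tray: Open steel tray 190 (x) x 150 (y) x 22 mm outside, walls and floor 4 mm, fixed to the table on the other side of the breadboard from the mat. Origin: centre of its underside.
- screwdriver: Screwdriver with a black handle, 180 mm, on the mat beside the bar, its handle to -x: leave alone. Origin: underside of its middle.
- lens_tube: Black round lens tube standing upright, 52 mm across, 75 mm high: leave alone. Origin: centre of underside.
- mirror_mount: Upright mirror mount on a 60 x 60 mm foot, 65 mm high: leave alone. Origin: centre of underside.
- collar: Steel ring collar, 48 mm across, 16 mm high, on the breadboard: leave alone. Origin: centre of underside.
Things that resemble listed ones, but are neither listed nor needed, are in the scene too. Leave any pink look-alike of the cover alone.

How it is judged:
By the outcome, as a careful person would: the job done as asked, in the order asked, and still so for the second after the job is handed in, with the robot touching nothing.
It also fails if it takes over 72 s, if anything falls off the work surface, if the arm or the gripper's body presses on something with over 40 N, if the wrist force passes 120 N, or if a joint passes its speed limit or range.

## Working session

There is one attempt and no reset: what is moved stays moved. The work goes in short steps, Python scripts to look and compute and a tool call to move; the robot and the scene stay as the last step left them, time stands still between calls to the robot, and variables do not carry over. Pictures are saved under pics/ and viewed, about 8 in all and at most 12, crops included, and the job is handed in when it is done.

Besides the shell and the picture viewer there is one more tool, called after ">>>" as name(argument=value, ...), one argument or row to a line, values as JSON. drive_tool: Moves the arm, as the interface text tells. Its arguments: {"type":"object","properties":{"steps":{"type":"array"},"grip_force":{"type":"number"}},"required":["steps"]}

```bash
mkdir -p pics; ls; cat > h.py <<'E'
import numpy as np, cv2
from scipy.spatial.transform import Rotation as R
from workcell import monitor, grab_frame, workorder
def cam(f):
    H,W=f['frame'].shape[:2]; fl=H/2/np.tan(np.radians(f['vertical_fov'])/2)
    K=np.array([[fl,0,f['cx']],[0,fl,f['cy']],[0,0,1]]); D=np.array([f['k1'],0,0,0,0])
    o=np.array(f['orientation']); 
    Rm=R.from_euler('xyz',o).as_matrix() if o.shape==(3,) else (o if o.shape==(3,3) else None)
    return K,D,Rm,np.array(f['xyz'])
def pix2z(f,uv,z):
    K,D,Rm,t=cam(f); p=cv2.undistortPoints(np.array(uv,float).reshape(-1,1,2),K,D)[:,0]
    d=np.c_[p,np.ones(len(p))]@Rm.T; z=np.broadcast_to(z,len(p))
    return t+d*((z-t[2])/d[:,2])[:,None]
def proj(f,P):
    K,D,Rm,t=cam(f); return cv2.projectPoints((np.array(P,float).reshape(-1,3)-t)@Rm,np.zeros(3),np.zeros(3),K,D)[0][:,0]
def tri(f1,u1,f2,u2):
    A=[];b=[]
    for f,u in((f1,u1),(f2,u2)):
        K,D,Rm,t=cam(f);p=cv2.undistortPoints(np.array(u,float).reshape(1,1,2),K,D)[0,0]
        d=Rm@np.r_[p,1];d/=np.linalg.norm(d);M=np.eye(3)-np.outer(d,d);A.append(M);b.append(M@t)
    return np.linalg.lstsq(np.vstack(A),np.hstack(b),rcond=None)[0]
def save(f,n,box=None,s=1):
    im=f['frame'][...,::-1]
    if box: im=im[box[1]:box[3],box[0]:box[2]]
    cv2.imwrite('pics/'+n,cv2.resize(im,None,fx=s,fy=s,interpolation=cv2.INTER_CUBIC))
E
python3 - <<'E'
from h import *
import pickle
fs={n:grab_frame(n) for n in('scene','top')}
pickle.dump(fs,open('f0.pkl','wb'))
for n,f in fs.items():
    print({k:v for k,v in f.items() if k!='frame'})
    save(f,n+'0.png',s=1.5)
print(monitor.observe())
E
```

```text
pics
{'vertical_fov': 53.44966368622522, 'cx': 253.6671586743645, 'cy': 188.39191594499584, 'k1': -0.06799398731614488, 'xyz': array([1.03380699, 0.36032443, 0.82881561]), 'orientation': array([-2.43853832,  0.00468026,  2.18049515])}
{'vertical_fov': 52.552270792146416, 'cx': 252.61378498106768, 'cy': 184.62168686088276, 'k1': -0.0840894636299713, 'xyz': array([0.29933554, 0.00140293, 1.10831857]), 'orientation': array([-2.94688626e+00,  2.77213479e-03, -1.57454184e+00])}
{'clock': 0.1, 'qpos': array([ 1.129775  ,  0.52193981, -0.03634597,  1.59995967,  0.02119651,
        1.02109364, -0.11283117]), 'qd': array([ 8.40690317e-04, -1.12347572e-04, -6.87547399e-04, -2.69952857e-03,
        8.30817558e-04,  2.48483658e-04, -1.78561960e-05]), 'joint_efforts': array([ 6.48925896e-03, -9.28491640e+01,  1.98536910e+00, -3.70534050e+01,
        1.82916736e-02,  5.35505736e-03,  7.13955478e-05]), 'position': array([ 0.22636217, -0.58225445,  0.24478906]), 'tool_rot': array([-1.57085535e+00,  1.01398798e-03, -1.20000277e+00]), 'force': array([ 0.94839579, -0.91131218, -0.13438846]), 'moment': array([-0.0039236 , -0.03681553, -0.02815706]), 'grip_width': 0.08496239564728178}
```

View pics/top0.png

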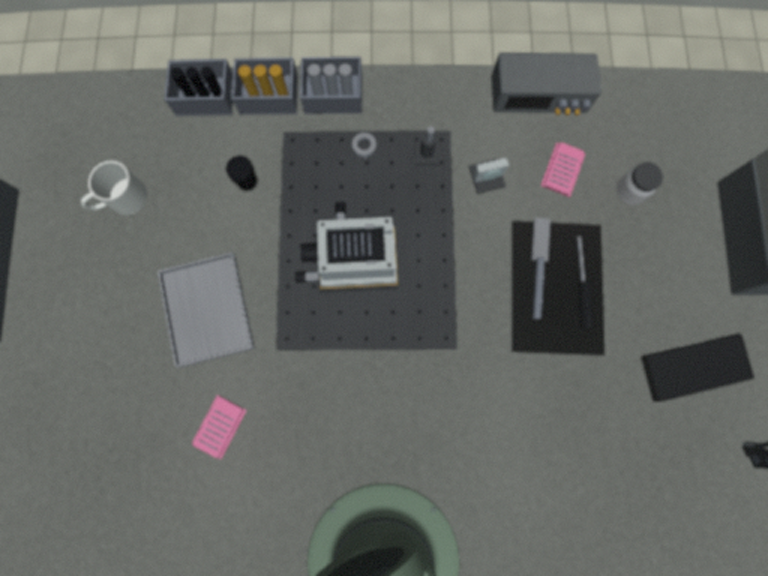

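View pics/scene0.png

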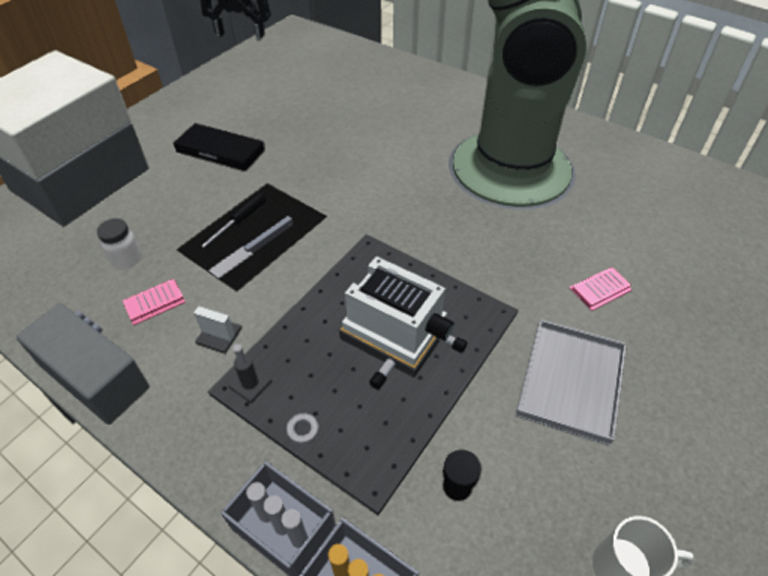

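```bash
python3 - <<'E'
from h import *
import pickle
fs=pickle.load(open('f0.pkl','rb'));f=fs['top']['frame'];g=fs['scene']['frame']
def c(im,x0,y0,w,h,s): return cv2.resize(im[y0:y0+h,x0:x0+w,::-1],(w*s,h*s),interpolation=cv2.INTER_CUBIC)
a=c(f,340,140,65,100,6); b=c(f,195,130,78,66,5); d=c(g,220,165,98,75,4)
o=np.zeros((600,800,3),np.uint8); o[:600,:390]=a; o[:330,400:790]=b[:330]; o[300:600,400:792]=d[:300]
o[300:330,400:790]=b[300:330]; cv2.imwrite('pics/crop1.png',o)
E
```

```text
(no output)
```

View pics/crop1.png

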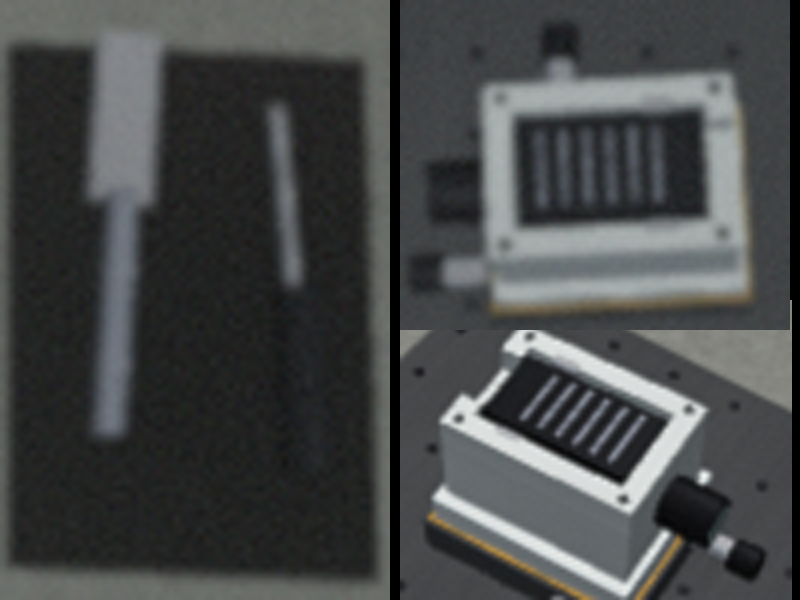

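```bash
python3 - <<'E'
from h import *
import pickle
fs=pickle.load(open('f0.pkl','rb'));t=fs['top'];s=fs['scene']
T=lambda p:[(p[0]-400+.5)/5-.5+195,(p[1]+.5)/5-.5+130]
S=lambda p:[(p[0]-400+.5)/4-.5+220,(p[1]-300+.5)/4-.5+165]
B=lambda p:[(p[0]+.5)/6-.5+340,(p[1]+.5)/6-.5+140]
tp=[T(p) for p in[(722,233),(714,88),(501,98),(505,245)]]
sp=[S(p) for p in[(528,337),(459,419),(623,498),(689,409)]]
W=pix2z(t,tp,.133);W2=pix2z(s,sp,.133)
print(W,W.mean(0),'\n',W2,W2.mean(0)); print([tri(t,a,s,b).round(4) for a,b in zip(tp,sp)])
for w in(W,W2):
    d=(w[2]+w[3]-w[0]-w[1]);e=(w[0]+w[3]-w[1]-w[2]);print('yaw',np.degrees(np.arctan2(d[1],d[0])),np.degrees(np.arctan2(e[1],e[0])))
b=pix2z(t,[B((132,35)),B((122,198)),B((109,437))],[.014,.014,.024]);print('bar',b)
# scene: tip edge mid, rear
q=pix2z(s,[[217.5/1.5,273/1.5],[291/1.5,220/1.5]],[.014,.024]);print(q)
# tray corners outer top rim z .022 (top, /1.5)
tr=pix2z(t,np.array([[158,271],[237,255],[253,349],[178,365]])/1.5,.022);print('tray',tr,tr.mean(0))
ts=pix2z(s,np.array([[540,323],[625,343],[612,440],[518,416]])/1.5,.022);print('tray s',ts,ts.mean(0))
E
```

```text
[[ 0.51364915 -0.01309136  0.133     ]
 [ 0.59109323 -0.0094674   0.133     ]
 [ 0.58625417  0.10164108  0.133     ]
 [ 0.50784438  0.09833384  0.133     ]] [0.54971023 0.04435404 0.133     ] 
 [[ 0.51651232 -0.01112076  0.133     ]
 [ 0.59332842 -0.00688472  0.133     ]
 [ 0.58681085  0.10405694  0.133     ]
 [ 0.50944872  0.10072983  0.133     ]] [0.55152508 0.04669532 0.133     ]
[array([ 0.5142, -0.013 ,  0.1299]), array([ 0.5917, -0.009 ,  0.13  ]), array([0.5863, 0.1026, 0.1315]), array([0.508 , 0.0992, 0.1307])]
yaw 92.73838121647681 -177.45359341904796
yaw 93.48837123218388 -177.19163228625482
bar [[ 0.63152313 -0.31791375  0.014     ]
 [ 0.54943044 -0.30796968  0.014     ]
 [ 0.43204858 -0.29245468  0.024     ]]
[[ 0.62729193 -0.30771409  0.014     ]
 [ 0.4434943  -0.27936943  0.024     ]]
tray [[0.52705905 0.42948184 0.022     ]
 [0.55774717 0.27645055 0.022     ]
 [0.37768588 0.2387963  0.022     ]
 [0.34758601 0.37937914 0.022     ]] [0.45251953 0.33102696 0.022     ]
tray s [[0.3923977  0.24839538 0.022     ]
 [0.34802361 0.38797106 0.022     ]
 [0.53203719 0.43360459 0.022     ]
 [0.57637762 0.29650636 0.022     ]] [0.46220903 0.34161935 0.022     ]
```

>>> drive_tool(
  steps=[85,26.5,28,-4,-2.9,85,26.5,28,-4,-2.9,85,26.5,28,-4,-2.9,85,26.5,28,-4,-2.9,85,26.5,28,-4,-2.9],
)

```text
clock: 0.52
position: [0.3597, -0.4409, 0.2249]
tool_rot: [-1.571, 0.0, -1.456]
force: [0.8, 0.1, 0.1]
grip_width: 0.0851
```

>>> drive_tool(
  steps=[85,26.5,28,-15,-2.8,85,26.5,28,-15,-2.8,85,26.5,28,-15,-2.8,85,26.5,28,-15,-2.8,85,26.5,28,-15,-2.8],
)

```text
clock: 0.93
position: [0.4923, -0.3009, 0.1495]
tool_rot: [-1.571, 0.0, -1.7]
force: [0.4, -0.4, -0.1]
grip_width: 0.0847
```

>>> drive_tool(
  steps=[60,0,0,-25,0,50,0,0,-20,0,45,0,0,-10,0,40,0,0,0,0,40,0,0,0,0],
)

```text
clock: 1.35
position: [0.4911, -0.303, 0.0955]
tool_rot: [-1.571, 0.0, -1.698]
force: [-0.0, -0.1, 0.2]
grip_width: 0.0398
```

```bash
python3 - <<'E'
from h import *
import pickle
fs={n:grab_frame(n) for n in('scene','top')};pickle.dump(fs,open('f1.pkl','wb'))
def c(im,x0,y0,w,h,s): return cv2.resize(im[y0:y0+h,x0:x0+w,::-1],(w*s,h*s),interpolation=cv2.INTER_CUBIC)
a=c(fs['scene']['frame'],110,115,115,80,5);b=c(fs['top']['frame'],320,130,90,110,2)
o=np.zeros((400,780,3),np.uint8);o[:,:575]=a;o[:220,590:770]=b;cv2.imwrite('pics/g1.png',o)
s=monitor.observe();print(s['position'],np.degrees(s['tool_rot']),s['qpos'],s['grip_width'],s['force'],s['clock'])
E
```

```text
[ 0.49168666 -0.3032658   0.09644961] [-8.99218189e+01 -2.89449800e-02 -9.73094803e+01] [ 0.43860572  0.64417801  0.01625862  1.8435912  -0.01600788  0.65249431
 -1.23405841] 0.0398047518959112 [ 0.64741849 -0.54417416  0.3038866 ] 1.45
```

View pics/g1.png

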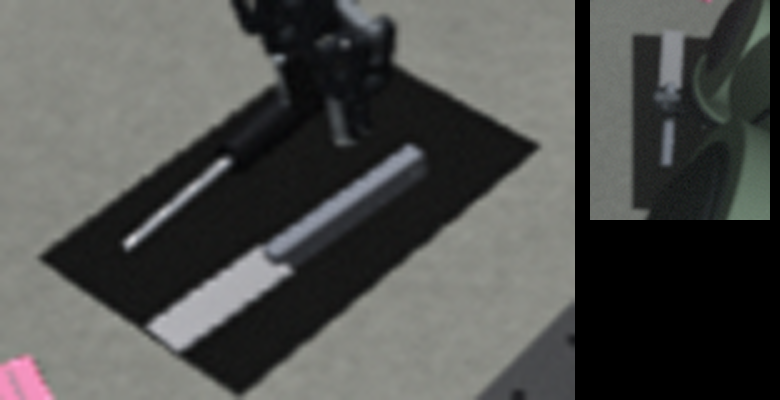

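```bash
python3 - <<'E'
from h import *
import pickle
fs=pickle.load(open('f1.pkl','rb'));s=fs['scene'];t=fs['top']
S=lambda p:[(p[0]+.5)/5-.5+110,(p[1]+.5)/5-.5+115]
print(pix2z(s,[S((164,339)),S((281,258)),S((414,149))],[.014,.014,.024]))
# predicted pixel of bar pts by top measure, in crop coords
for f,n in((s,'s'),):
    print((proj(f,[[.6315,-.3179,.014],[.5494,-.308,.014],[.432,-.2925,.024],[.4917,-.3033,.082]])-[110,115])*5)
# fingertips: expected in top crop
print((proj(t,[[.4917,-.3033,.082]])-[320,130])*2+[590,0])
E
```

```text
[[ 0.63266442 -0.31281178  0.014     ]
 [ 0.54740316 -0.3016092   0.014     ]
 [ 0.4386052  -0.29009403  0.024     ]]
[[157.23670788 331.94620785]
 [268.84189527 253.58353376]
 [416.07629728 139.4316761 ]
 [322.37608857 116.8203594 ]]
[[682.25003132 115.57608253]]
```

>>> drive_tool(
  steps=[40,2,4,-30,0,40,0,0,-25,0,40,0,0,-15,0,40,0,0,-5,0,40,0,0,0,0],
  grip_force=60,
)

```text
clock: 1.87
position: [0.4932, -0.2988, 0.0203]
tool_rot: [-1.571, 0.0, -1.698]
force: [0.3, -0.6, 0.8]
grip_width: 0.0398
```

>>> drive_tool(
  steps=[10,0,0,0,0,10,0,0,0,0,5,0,0,0,0,5,0,0,0,0,5,0,0,0,0],
)

```text
clock: 2.28
position: [0.4942, -0.2991, 0.022]
tool_rot: [-1.569, -0.001, -1.698]
force: [-2.4, -0.6, 9.1]
grip_width: 0.0126
```

>>> drive_tool(
  steps=[5,0,0,0,0,5,0,0,0,0,5,0,0,5,0,5,0,0,15,0,5,0,0,20,0],
)

```text
clock: 2.7
position: [0.493, -0.2983, 0.0607]
tool_rot: [-1.572, 0.0, -1.697]
force: [0.0, -0.6, -0.7]
grip_width: 0.0122
```

>>> drive_tool(
  steps=[5,0,0,35,4,5,0,0,35,7,5,5,5,35,7,5,5,5,30,7,5,5,5,5,7],
)

```text
clock: 3.12
position: [0.5102, -0.2845, 0.2068]
tool_rot: [-1.566, -0.007, -1.134]
force: [0.8, -0.5, -1.8]
grip_width: 0.0125
```

>>> drive_tool(
  steps=[5,8,10,0,7,5,8,10,0,7,5,8,10,0,7,5,8,10,0,7,5,8,10,0,7],
)

```text
clock: 3.53
position: [0.5487, -0.2333, 0.2015]
tool_rot: [-1.571, -0.001, -0.522]
force: [0.4, 0.1, -1.6]
grip_width: 0.0125
```

>>> drive_tool(
  steps=[5,5,10,0,7,5,5,10,0,7,5,3,10,0,7,5,2,8,0,7,5,0,6,0,5],
)

```text
clock: 3.95
position: [0.5638, -0.1889, 0.2014]
tool_rot: [-1.572, -0.001, 0.055]
force: [0.8, -0.2, -1.4]
grip_width: 0.0124
```

```bash
python3 - <<'E'
from h import *
import pickle
fs={n:grab_frame(n) for n in('scene','top')};pickle.dump(fs,open('f2.pkl','wb'))
def c(im,x0,y0,w,h,s): return cv2.resize(im[y0:y0+h,x0:x0+w,::-1],(w*s,h*s),interpolation=cv2.INTER_CUBIC)
a=c(fs['scene']['frame'],140,80,160,150,5)[:, :800];b=c(fs['top']['frame'],190,110,150,100,4)
cv2.imwrite('pics/s2.png',a[:600]);cv2.imwrite('pics/t2.png',b)
s=monitor.observe();print(s['position'],np.degrees(s['tool_rot']),s['qpos'],s['grip_width'],s['force'],s['clock'])
E
```

```text
[ 0.56349221 -0.18882072  0.20118089] [-9.00164658e+01 -3.60774853e-02  2.90927740e+00] [ 0.53273279  0.55252721 -0.44410099  1.71168097  0.28305611  0.94063665
  0.0291044 ] 0.012778740634064607 [-0.84904227  0.13861132 -0.59586677] 4.05
```

View pics/s2.png

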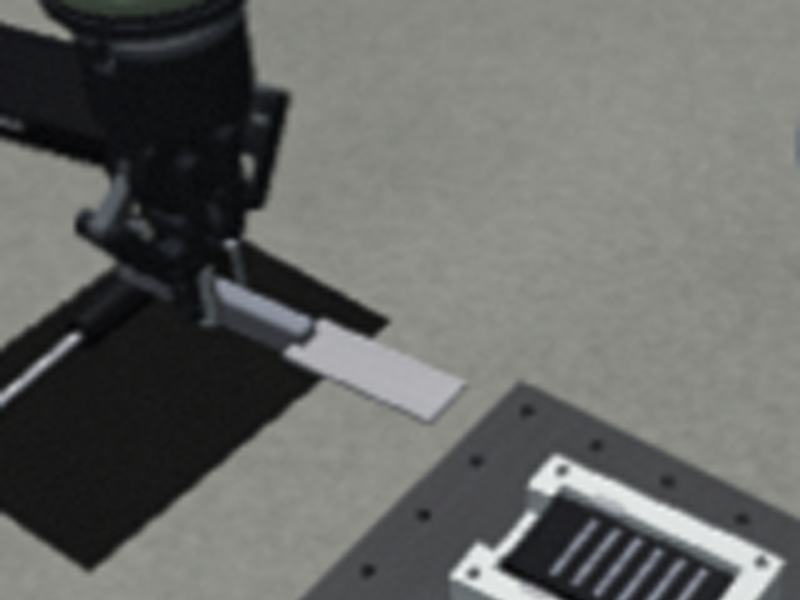

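View pics/t2.png

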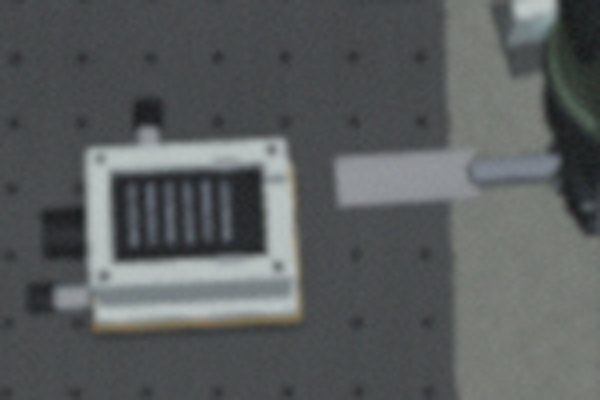

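```bash
python3 - <<'E'
from h import *
import pickle
fs=pickle.load(open('f2.pkl','rb'));s=fs['scene'];t=fs['top']
S=lambda p:[(p[0]+.5)/5-.5+140,(p[1]+.5)/5-.5+80]
T=lambda p:[(p[0]+.5)/4-.5+190,(p[1]+.5)/4-.5+110]
sp=[(431,422),(466,383),(285,352),(323,320)];tp=[(336,157),(340,207),(472,150),(476,196)]
P=np.array([tri(t,T(b),s,S(a)) for a,b in zip(sp,tp)]);print(P.round(4))
print('tip',P[:2].mean(0),'joint',P[2:].mean(0))
p=[231,117]
for f,M,q in((t,T,tp),(s,S,sp)):
    for z in(.195,):
        w=pix2z(f,[M(x) for x in q],z);a=w[:2].mean(0);b=w[2:].mean(0);d=a-b;print(a,b,np.degrees(np.arctan2(d[1],d[0])))
# head screws again, new crops
hs=pix2z(s,[S((561,470)),S((474,572))],.133);ht=pix2z(t,[T((272,149)),T((278,267)),T((101,158)),T((105,275))],.133)
print(hs,hs.mean(0));print(ht,ht.mean(0))
E
```

```text
[[ 0.5688 -0.0479  0.1913]
 [ 0.5378 -0.0504  0.1898]
 [ 0.5729 -0.1319  0.1933]
 [ 0.544  -0.1333  0.1914]]
tip [ 0.55332771 -0.04911754  0.19056455] joint [ 0.55844391 -0.13260006  0.19234196]
[ 0.55239002 -0.04931705  0.195     ] [ 0.55779706 -0.13234857  0.195     ] 93.72586000422359
[ 0.55650461 -0.04577178  0.195     ] [ 0.5604016  -0.13037907  0.195     ] 92.63716497743755
[[ 0.51551227 -0.01129514  0.133     ]
 [ 0.59237602 -0.00752348  0.133     ]] [ 0.55394415 -0.00940931  0.133     ]
[[ 0.59197276 -0.01005981  0.133     ]
 [ 0.5131879  -0.01340903  0.133     ]
 [ 0.58645628  0.10144848  0.133     ]
 [ 0.50843172  0.09763545  0.133     ]] [0.55001216 0.04390377 0.133     ]
```

>>> drive_tool(
  steps=[5,2,0,-25,0,5,0,0,-25,0,5,0,0,-20,0,5,0,0,-6.5,0,5,0,0,0,0],
)

```text
clock: 4.47
position: [0.5647, -0.1899, 0.123]
tool_rot: [-1.571, 0.002, 0.045]
force: [-1.2, 0.5, -1.6]
grip_width: 0.0127
```

>>> drive_tool(
  steps=[5,-0.6,12,0,0,5,-0.6,12,0,0,5,-0.4,8,0,0,5,-0.3,6,0,0,5,0,0,0,0],
)

```text
clock: 4.88
position: [0.5639, -0.1496, 0.1246]
tool_rot: [-1.571, -0.001, 0.05]
force: [-0.2, 0.2, -0.9]
grip_width: 0.0126
```

```bash
python3 - <<'E'
from h import *
import pickle
fs={n:grab_frame(n) for n in('scene','top')};pickle.dump(fs,open('f3.pkl','wb'))
def c(im,x0,y0,w,h,s): return cv2.resize(im[y0:y0+h,x0:x0+w,::-1],(w*s,h*s),interpolation=cv2.INTER_CUBIC)
a=c(fs['scene']['frame'],190,140,80,80,7)[:600];b=c(fs['top']['frame'],230,130,40,70,6)
o=np.zeros((600,800,3),np.uint8);o[:560,:560]=a;o[:420,560:800]=b;cv2.imwrite('pics/i3.png',o)
s=monitor.observe();print(s['position'],np.degrees(s['tool_rot']),s['force'],s['moment'],s['clock'])
E
```

```text
[ 0.56372253 -0.15149158  0.12418961] [-9.00265097e+01 -2.35406302e-02  2.76202035e+00] [ 0.45474295 -1.40010456 -1.63234688] [-0.02389656 -0.03572503 -0.02892891] 4.9833
```

View pics/i3.png

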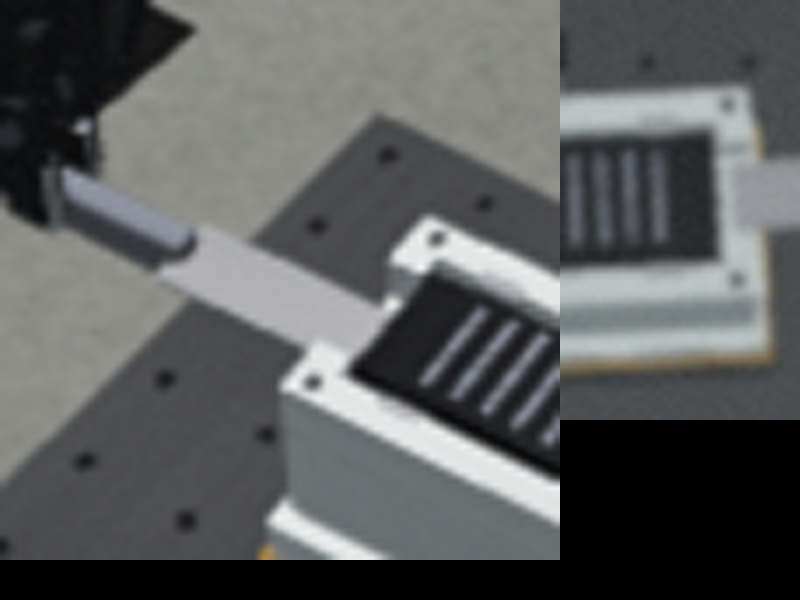

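>>> drive_tool(
  steps=[5,-0.2,4,0,0,5,-0.2,4,0,0,5,-0.2,4,0,0,5,-0.1,2,0,0,5,0,0,0,0],
)

```text
clock: 5.4
position: [0.5629, -0.1369, 0.1238]
tool_rot: [-1.571, 0.0, 0.049]
force: [0.2, -0.8, -1.4]
grip_width: 0.0125
```

>>> drive_tool(
  steps=[5,-0.3,6,0,0,5,-0.3,6,0,0,5,-0.3,6,0,0,5,-0.2,4,0,0,5,0,0,0,0],
)

```text
clock: 5.82
position: [0.5618, -0.1141, 0.1239]
tool_rot: [-1.57, -0.0, 0.049]
force: [-0.0, 0.1, -1.3]
grip_width: 0.0121
```

>>> drive_tool(
  steps=[5,0,0,-2,0,5,0,0,-4,0,5,0,0.3,-4,0,5,0,0.5,-4,0,5,0,0.6,-4,0],
  grip_force=25,
)

```text
clock: 6.23
position: [0.562, -0.1157, 0.1057]
tool_rot: [-1.572, -0.001, 0.047]
force: [-1.0, -7.1, 8.0]
grip_width: 0.0124
```

>>> drive_tool(
  steps=[5,0,0.8,-4,0,5,0,1,-4,0,5,0,0,0,0,5,0,0,0,0,5,0,0,0,0],
)

```text
clock: 6.65
position: [0.5617, -0.1128, 0.0976]
tool_rot: [-1.571, 0.0, 0.047]
force: [1.2, -4.2, 2.5]
grip_width: 0.0125
```

```bash
python3 - <<'E'
from h import *
s=monitor.observe();print(s['position'],np.degrees(s['tool_rot']),s['force'],s['moment'],s['clock'])
E
```

```text
[ 0.56173604 -0.11283639  0.09759161] [-9.00166660e+01  5.85206332e-03  2.70954010e+00] [ 1.16709657 -4.20610429  2.45463503] [-0.36951762 -0.07446366 -0.02692417] 6.65
```

>>> drive_tool(
  steps=[5,0,0.6,-3.5,0,5,0,0.8,-3.5,0,5,0,1,-3.5,0,5,0,0,0,0,5,0,0,0,0],
)

```text
clock: 7.07
position: [0.5617, -0.11, 0.087]
tool_rot: [-1.571, 0.0, 0.048]
force: [1.2, -4.3, 3.8]
grip_width: 0.0126
```

>>> drive_tool(
  steps=[5,0,1.2,-3.5,0,5,0,1.3,-3.5,0,5,0,0,0,0,5,0,0,0,0,5,0,0,0,0],
)

```text
clock: 7.48
position: [0.5617, -0.1075, 0.0802]
tool_rot: [-1.571, 0.0, 0.048]
force: [0.9, -4.7, 2.7]
grip_width: 0.0121
```

```bash
python3 - <<'E'
from h import *
import pickle
fs={n:grab_frame(n) for n in('scene','top')};pickle.dump(fs,open('f4.pkl','wb'))
def c(im,x0,y0,w,h,s): return cv2.resize(im[y0:y0+h,x0:x0+w,::-1],(w*s,h*s),interpolation=cv2.INTER_CUBIC)
a=c(fs['scene']['frame'],200,145,100,95,6)[:600,:600];b=c(fs['top']['frame'],205,130,50,60,4)
o=np.zeros((600,800,3),np.uint8);o[:570,:600]=a;o[:240,600:800]=b;cv2.imwrite('pics/l4.png',o)
s=monitor.observe();print(s['position'],np.degrees(s['tool_rot']),s['force'],s['moment'],s['clock'])
E
```

```text
[ 0.56173993 -0.10752538  0.08027704] [-9.00049052e+01  3.10093462e-03  2.73869602e+00] [ 1.0591948  -5.24836069  1.64579846] [-0.60481579 -0.10819895 -0.04987254] 7.5833
```

View pics/l4.png

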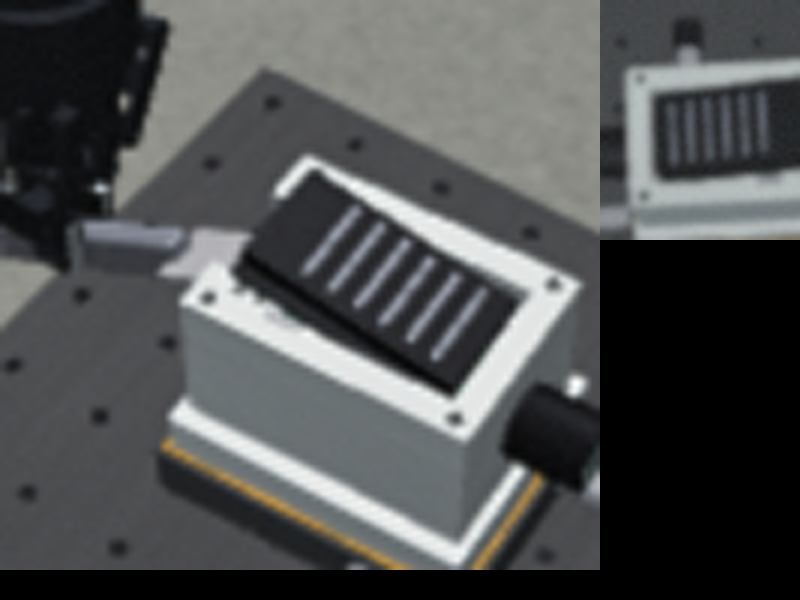

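>>> drive_tool(
  steps=[5,0.1,-2.5,-1.2,0,5,0.1,-2.5,-1.2,0,5,0.1,-2.5,-1.2,0,5,0.2,-2.5,-1.2,0,5,0.2,-2.5,-1.2,0],
  grip_force=40,
)

```text
clock: 8.0
position: [0.5625, -0.1197, 0.0742]
tool_rot: [-1.57, -0.0, 0.048]
force: [0.0, 1.0, 4.7]
grip_width: 0.0124
```

>>> drive_tool(
  steps=[5,0.1,-2,-0.5,0,5,0.2,-4,0,0,5,0.3,-5,0,0,5,0.4,-6,0,0,5,0.4,-6,0,0],
)

```text
clock: 8.42
position: [0.5637, -0.1438, 0.0736]
tool_rot: [-1.571, 0.0, 0.048]
force: [0.3, -0.5, -1.5]
grip_width: 0.0126
```

```bash
python3 - <<'E'
from h import *
import pickle
fs={n:grab_frame(n) for n in('scene','top')};pickle.dump(fs,open('f5.pkl','wb'))
def c(im,x0,y0,w,h,s): return cv2.resize(im[y0:y0+h,x0:x0+w,::-1],(w*s,h*s),interpolation=cv2.INTER_CUBIC)
a=c(fs['scene']['frame'],190,140,110,95,5);b=c(fs['top']['frame'],205,130,60,60,4)
o=np.zeros((480,800,3),np.uint8);o[:475,:550]=a;o[:240,560:800]=b;cv2.imwrite('pics/l5.png',o)
s=monitor.observe();print(s['position'],np.degrees(s['tool_rot']),s['force'],s['moment'],s['clock'])
E
```

```text
[ 0.56365008 -0.14456111  0.07365356] [-9.00336776e+01  1.76565835e-02  2.64418011e+00] [ 0.54488284 -0.29491406 -0.69181996] [-0.06401448  0.00381347  0.0340683 ] 8.5167
```

View pics/l5.png

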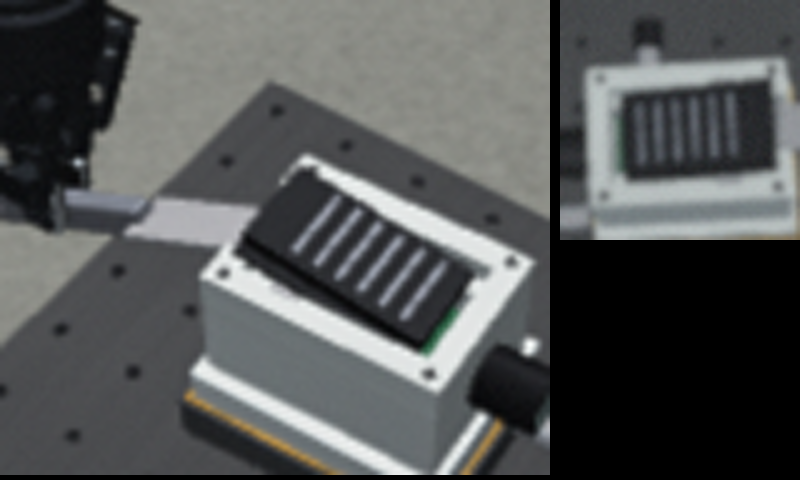

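>>> drive_tool(
  steps=[5,0.5,-10,0,0,5,0.6,-12,0,0,5,0.6,-12,5,0,5,0,-10,25,0,5,0,-8,35,0],
  grip_force=60,
)

```text
clock: 8.93
position: [0.5639, -0.1968, 0.1376]
tool_rot: [-1.569, 0.004, 0.047]
force: [-0.2, -0.8, -1.0]
grip_width: 0.0128
```

>>> drive_tool(
  steps=[5,-5,-8,35,-5,5,-5,-10,25,-7,5,-5,-10,0,-7,5,-5,-10,0,-7,5,-5,-10,0,-7],
)

```text
clock: 9.35
position: [0.5401, -0.2448, 0.1998]
tool_rot: [-1.571, -0.001, -0.535]
force: [0.2, 0.1, -1.3]
grip_width: 0.0124
```

>>> drive_tool(
  steps=[5,-6,-10,0,-7,5,-6,-10,0,-7,5,-6,-10,0,-7,5,-6,-10,0,-7,5,-6,-8,0,-7],
)

```text
clock: 9.77
position: [0.5098, -0.2928, 0.1993]
tool_rot: [-1.571, -0.0, -1.146]
force: [-0.5, 0.6, -1.4]
grip_width: 0.0125
```

>>> drive_tool(
  steps=[5,-5,-3,0,-7,5,-5,0,0,-7,5,-3,0,0,-7,5,-2,0,0,-7,5,0,0,0,-4],
)

```text
clock: 10.18
position: [0.4948, -0.2951, 0.1993]
tool_rot: [-1.571, -0.0, -1.705]
force: [-0.8, 0.3, -1.1]
grip_width: 0.0123
```

>>> drive_tool(
  steps=[5,-8,0,-35,0,5,-8,-1,-35,0,5,-8,0,-35,0,5,-7,0,-25,0,5,0,0,-13,0],
  grip_force=20,
)

```text
clock: 10.6
position: [0.4617, -0.2954, 0.0531]
tool_rot: [-1.575, 0.001, -1.699]
force: [0.1, 0.2, -1.5]
grip_width: 0.0126
```

>>> drive_tool(
  steps=[5,0,0,-5,0,5,0,0,-5,0,5,0.5,0,-5,0,5,0.5,0,-4,0,5,0,0,0,0],
)

```text
clock: 11.02
position: [0.4683, -0.296, 0.0384]
tool_rot: [-1.565, -0.001, -1.697]
force: [6.9, -1.4, 9.8]
grip_width: 0.0125
```

>>> drive_tool(
  steps=[5,0,0,-4,0,5,0,0,-4,0,5,0,0,-1.5,0,5,0,0,0,0,5,0,0,0,0],
)

```text
clock: 11.43
position: [0.469, -0.2962, 0.0296]
tool_rot: [-1.564, -0.002, -1.697]
force: [7.5, -0.7, 11.5]
grip_width: 0.0127
```

>>> drive_tool(
  steps=[5,1,0,-3,0,5,1,0,-3,0,5,1,0,-1,0,5,0,0,0,0,5,0,0,0,0],
)

```text
clock: 11.85
position: [0.4709, -0.296, 0.0222]
tool_rot: [-1.566, -0.002, -1.697]
force: [4.7, -0.4, 7.7]
grip_width: 0.0125
```

```bash
python3 - <<'E'
from h import *
import pickle
fs={n:grab_frame(n) for n in('scene','top')};pickle.dump(fs,open('f6.pkl','wb'))
def c(im,x0,y0,w,h,s): return cv2.resize(im[y0:y0+h,x0:x0+w,::-1],(w*s,h*s),interpolation=cv2.INTER_CUBIC)
a=c(fs['scene']['frame'],110,105,115,90,5);b=c(fs['scene']['frame'],220,155,80,75,4)
o=np.zeros((450,800,3),np.uint8);o[:450,:575]=a;o[:300,580:800]=b[:,:220];cv2.imwrite('pics/p6.png',o)
s=monitor.observe();print(s['position'],np.degrees(s['tool_rot']),s['force'],s['moment'],s['clock'])
E
```

```text
[ 0.47093576 -0.2960202   0.02218276] [-8.97152980e+01 -8.70378904e-02 -9.72346189e+01] [ 4.98014725 -0.06874531  8.18921872] [-0.14911562 -0.61827953  0.05632356] 11.95
```

View pics/p6.png

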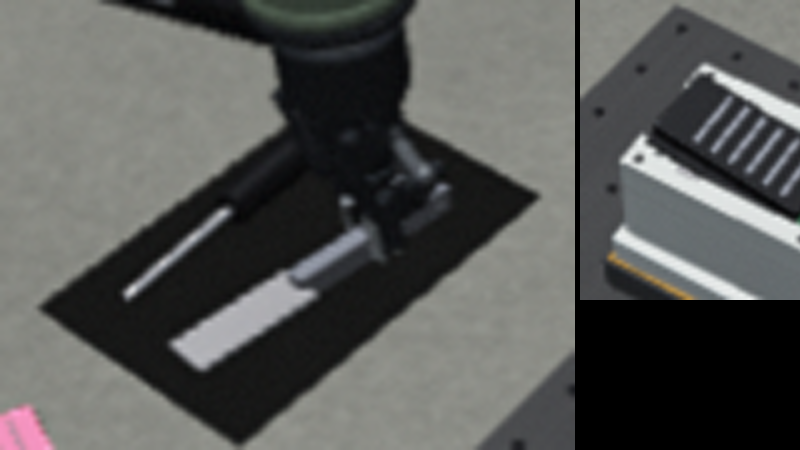

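>>> drive_tool(
  steps=[20,0,0,0,0,35,0,0,0,0,35,0,0,0,0,35,0,0,0,0,35,0,0,15,0],
)

```text
clock: 12.37
position: [0.4675, -0.2943, 0.0336]
tool_rot: [-1.574, 0.001, -1.697]
force: [-0.3, 0.9, -0.1]
grip_width: 0.0346
```

>>> drive_tool(
  steps=[40,0,0,35,0,60,0,0,40,0,60,0,0,40,5,60,0,0,30,7,60,0,0,20,7],
)

```text
clock: 12.78
position: [0.4691, -0.2954, 0.2038]
tool_rot: [-1.569, -0.003, -1.36]
force: [-0.3, 0.7, -0.1]
grip_width: 0.0603
```

```bash
python3 - <<'E'
from h import *
import pickle
fs={n:grab_frame(n) for n in('scene','top')};pickle.dump(fs,open('f7.pkl','wb'))
g=cv2.cvtColor(fs['top']['frame'],cv2.COLOR_RGB2GRAY).astype(float)
def edges(v,th):  # subpixel crossings
    return [round(i+(th-v[i])/(v[i+1]-v[i]),2) for i in range(len(v)-1) if (v[i]-th)*(v[i+1]-th)<0]
for c in range(220,264,2):
    v=g[138:190,c-1:c+2].mean(1);print(c,[138+e for e in edges(v,115)])
for r in(155,158,161,164,167): print(r,[195+e for e in edges(g[r-1:r+2,195:290].mean(0),115)])
def c(im,x0,y0,w,h,s): return cv2.resize(im[y0:y0+h,x0:x0+w,::-1],(w*s,h*s),interpolation=cv2.INTER_CUBIC)
o=np.zeros((600,800,3),np.uint8);o[:480,:480]=c(fs['top']['frame'],205,125,60,60,8);o[:,490:790]=0
o[:240,490:790]=c(fs['scene']['frame'],225,165,60,48,5);o[250:600,490:790]=c(fs['scene']['frame'],120,110,100,117,3)[:350];cv2.imwrite('pics/c7.png',o)
s=monitor.observe();print(s['position'],np.degrees(s['tool_rot']),s['force'],s['grip_width'],s['clock'])
E
```

```text
220 [np.float64(145.95), np.float64(153.15), np.float64(173.02)]
222 [np.float64(145.75), np.float64(152.38), np.float64(174.85)]
224 [np.float64(145.11), np.float64(152.09), np.float64(175.04)]
226 [np.float64(141.95), np.float64(151.95), np.float64(174.95)]
228 [np.float64(142.5), np.float64(151.8), np.float64(174.92000000000002)]
230 [np.float64(145.05), np.float64(151.69), np.float64(174.73)]
232 [np.float64(145.21), np.float64(151.47), np.float64(174.6)]
234 [np.float64(145.13), np.float64(151.24), np.float64(174.41)]
236 [np.float64(145.1), np.float64(151.14), np.float64(174.27)]
238 [np.float64(144.99), np.float64(151.05), np.float64(174.21)]
240 [np.float64(144.87), np.float64(150.89), np.float64(174.02)]
242 [np.float64(144.74), np.float64(150.41), np.float64(173.97)]
244 [np.float64(144.68), np.float64(149.94), np.float64(173.96)]
246 [np.float64(144.63), np.float64(149.76), np.float64(173.84)]
248 [np.float64(144.47), np.float64(149.76), np.float64(173.78)]
250 [np.float64(144.35), np.float64(149.66), np.float64(173.37)]
252 [np.float64(144.2), np.float64(149.36), np.float
[... 154 characters left out ...]
64(143.97), np.float64(152.66), np.float64(171.96)]
260 [np.float64(144.26)]
262 [np.float64(149.41), np.float64(188.9)]
155 [np.float64(210.88), np.float64(219.56), np.float64(258.44), np.float64(262.96)]
158 [np.float64(211.06), np.float64(218.45), np.float64(258.12), np.float64(263.21)]
161 [np.float64(211.17000000000002), np.float64(218.59), np.float64(258.24), np.float64(263.38)]
164 [np.float64(211.28), np.float64(218.64), np.float64(258.33), np.float64(263.3)]
167 [np.float64(211.28), np.float64(218.53), np.float64(258.6), np.float64(263.53)]
[ 0.46975559 -0.29582053  0.20385943] [-89.75584014  -0.20350282 -77.99066594] [-0.43404556  0.26000504 -1.24865632] 0.06006839810505085 12.8833
```

View pics/c7.png

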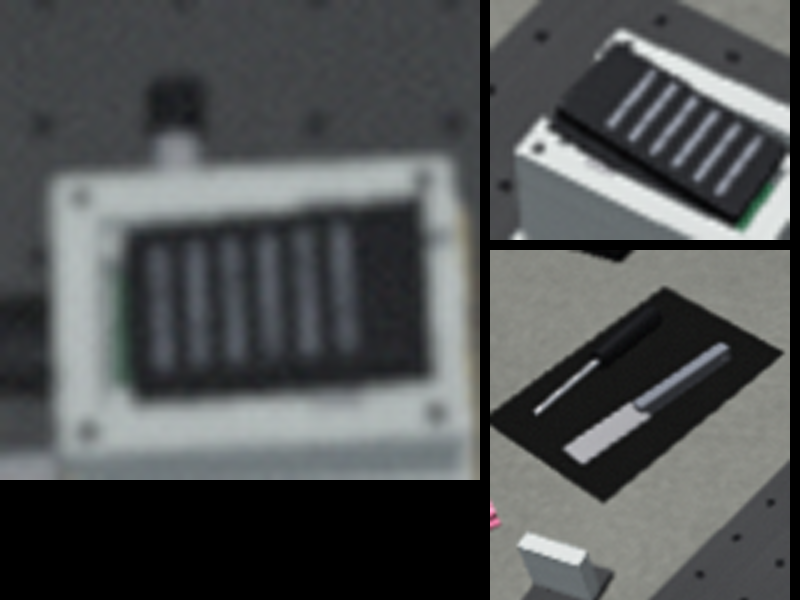

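```bash
python3 - <<'E'
from h import *
import pickle
t=pickle.load(open('f7.pkl','rb'))['top']
M=lambda p:[(p[0]+.5)/8-.5+205,(p[1]+.5)/8-.5+125]
w=pix2z(t,[M((420,202)),M((432,378)),M((130,232)),M((135,400))],[.149,.149,.134,.134]);print(w)
f=w[:2].mean(0);r=w[2:].mean(0);d=r-f;print('front',f,'rear',r,np.linalg.norm(d),np.degrees(np.arctan2(d[1],d[0])))
e=pix2z(t,[[c,(a+b)/2] for c,a,b in((228,151.8,174.92),(240,150.89,174.02),(250,149.66,173.37),(256,148.9,172.48))],[.138,.142,.1455,.147]);print(e)
E
```

```text
[[ 0.57934834 -0.00838071  0.149     ]
 [ 0.52150592 -0.01182584  0.149     ]
 [ 0.57408597  0.08569621  0.134     ]
 [ 0.51816725  0.08337277  0.134     ]]
front [ 0.55042713 -0.01010328  0.149     ] rear [0.54612661 0.08453449 0.134     ] 0.09591559829828285 92.60183841794868
[[ 0.54672512  0.0664951   0.138     ]
 [ 0.54794532  0.03547554  0.142     ]
 [ 0.54940251  0.00981171  0.1455    ]
 [ 0.55111684 -0.00551454  0.147     ]]
```

>>> drive_tool(
  steps=[60,6,25,0,6.5,60,6,25,0,6.5,60,6,25,0,6.5,60,6,25,0,6.5,60,6,25,0,6.5],
)

```text
clock: 13.3
position: [0.4983, -0.1687, 0.1996]
tool_rot: [-1.571, 0.001, -0.795]
force: [0.4, 0.1, 0.7]
grip_width: 0.0601
```

>>> drive_tool(
  steps=[60,6,25,0,6.5,60,6,25,0,6.5,60,6,25,0,6.5,60,6,25,0,6.5,60,6,25,0,6.5],
)

```text
clock: 13.72
position: [0.5283, -0.0437, 0.1996]
tool_rot: [-1.571, 0.001, -0.228]
force: [0.3, 0.2, -0.1]
grip_width: 0.06
```

>>> drive_tool(
  steps=[60,10,25,0,6.5,60,10,25,0,6.5,60,0,10,-5,3,60,0,0,-15,0,60,0,0,0,0],
)

```text
clock: 14.13
position: [0.5471, 0.0154, 0.1776]
tool_rot: [-1.57, 0.004, 0.047]
force: [-0.5, -1.1, -0.6]
grip_width: 0.0599
```

```bash
python3 - <<'E'
from h import *
s=monitor.observe();print(s['position'],np.degrees(s['tool_rot']),s['qpos'],s['force'],s['grip_width'],s['clock'])
E
```

```text
[0.54713036 0.01540033 0.17757604] [-89.97647368   0.22386451   2.71737913] [ 0.21863998  0.52292156 -0.48529922  1.84985057  0.31413807  0.84906406
 -0.37485382] [-0.52256557 -1.07127381 -0.60014545] 0.05993032175562149 14.1333
```

>>> drive_tool(
  steps=[60,2,-0.5,-12,0,60,0,0,-9,0,60,0,0,-2,0,60,0,0,0,0,60,0,0,0,0],
)

```text
clock: 14.55
position: [0.5505, 0.0144, 0.1573]
tool_rot: [-1.571, 0.0, 0.047]
force: [0.4, -0.3, 0.5]
grip_width: 0.0599
```

>>> drive_tool(
  steps=[60,0,0,-1,0,60,0,0,-1,0,60,0,0,0,0,60,0,0,0,0,60,0,0,0,0],
)

```text
clock: 14.97
position: [0.5506, 0.0146, 0.1554]
tool_rot: [-1.571, -0.0, 0.048]
force: [-0.5, -0.7, -0.0]
grip_width: 0.0598
```

>>> drive_tool(
  steps=[60,0,0,-1,0,60,0,0,-1,0,60,0,0,0,0,60,0,0,0,0,60,0,0,0,0],
)

```text
clock: 15.38
position: [0.5505, 0.0146, 0.1533]
tool_rot: [-1.571, 0.0, 0.048]
force: [-0.5, 0.3, -0.1]
grip_width: 0.0601
```

>>> drive_tool(
  steps=[60,0,0,-1,0,60,0,0,0,0,60,0,0,0,0,60,0,0,0,0,60,0,0,0,0],
)

```text
clock: 15.8
position: [0.5506, 0.0145, 0.1523]
tool_rot: [-1.571, -0.0, 0.048]
force: [0.2, 0.2, -0.2]
grip_width: 0.0598
```

>>> drive_tool(
  steps=[54,0,0,0,0,52,0,0,0,0,49,0,0,0,0,48,0,0,0,0,48,0,0,0,0],
  grip_force=30,
)

```text
clock: 16.22
position: [0.5517, 0.0145, 0.1529]
tool_rot: [-1.571, -0.003, 0.048]
force: [5.8, -0.1, 2.1]
grip_width: 0.0505
```

>>> drive_tool(
  steps=[48,0,0,0,0,48,0,0,0,0,48,0,0,0,0,48,0,0,0,0,48,0,0,0,0],
)

```text
clock: 16.63
position: [0.5517, 0.0146, 0.1529]
tool_rot: [-1.571, -0.002, 0.048]
force: [5.7, -0.5, 2.2]
grip_width: 0.0509
```

>>> drive_tool(
  steps=[48,1.5,0,0,0,48,0,0,2,0,48,0,0,3,0,48,0,0,5,0,48,0,0,5,0],
  grip_force=45,
)

```text
clock: 17.05
position: [0.5518, 0.0146, 0.1677]
tool_rot: [-1.571, 0.001, 0.048]
force: [-0.4, 0.4, -0.6]
grip_width: 0.0504
```

>>> drive_tool(
  steps=[48,0,0,10,0,48,0,0,10,0,48,0,0,15,0,48,0,0,10,0,48,0,0,0,0],
)

```text
clock: 17.47
position: [0.5531, 0.0147, 0.2149]
tool_rot: [-1.571, -0.003, 0.048]
force: [0.5, -0.8, -0.6]
grip_width: 0.0504
```

```bash
python3 - <<'E'
from h import *
import pickle
fs={n:grab_frame(n) for n in('scene','top')};pickle.dump(fs,open('f8.pkl','wb'))
s=monitor.observe();print(s['position'],np.degrees(s['tool_rot']),s['force'],s['grip_width'],s['clock'])
# cover dark blob + green recess visible?
f=fs['scene']['frame'][150:235,215:300].astype(int);gm=(f[...,1]-f[...,0]>20)&(f[...,1]-f[...,2]>5)
ys,xs=np.nonzero(gm);print(gm.sum(),xs.min()+215 if len(xs) else 0,xs.max()+215 if len(xs) else 0)
f=pickle.load(open('f7.pkl','rb'))['scene']['frame'][150:235,215:300].astype(int);print(((f[...,1]-f[...,0]>20)&(f[...,1]-f[...,2]>5)).sum())
# tray rim edges in top image: profiles
g=cv2.cvtColor(fs['top']['frame'],cv2.COLOR_RGB2GRAY)[150:260,95:185]
cv2.imwrite('pics/x.png',g)
_,b=cv2.threshold(cv2.GaussianBlur(g,(3,3),0),0,255,cv2.THRESH_OTSU)
cs=cv2.findContours(b,0,1)[0];k=max(cs,key=cv2.contourArea);r=cv2.minAreaRect(k);bx=cv2.boxPoints(r)+[95,150];print(r,bx)
print(pix2z(fs['top'],bx,.022),pix2z(fs['top'],[bx.mean(0)],.022))
E
```

```text
[0.55214839 0.01444092 0.21259272] [-9.00135547e+01 -4.44515840e-02  2.73218017e+00] [-0.18084528  0.74989798 -2.29123851] 0.05032534637279551 17.5667
298 247 281
25
((42.26591491699219, 57.04979705810547), (62.848506927490234, 48.322593688964844), 77.98851776123047) [[107.09397888 181.34170151]
 [154.35859299 171.28539658]
 [167.43785095 232.75788879]
 [120.17323685 242.81419373]]
[[0.52503983 0.42411623 0.022     ]
 [0.55400183 0.28690081 0.022     ]
 [0.37742925 0.24225247 0.022     ]
 [0.34905266 0.37514782 0.022     ]] [[0.45007024 0.33137454 0.022     ]]
```

>>> drive_tool(
  steps=[48,-5,15,0,1,48,-7,25,0,1,48,-8,26,0,1,48,-8,26,0,1,48,-8,26,0,1],
)

```text
clock: 17.98
position: [0.515, 0.1339, 0.2116]
tool_rot: [-1.571, 0.001, 0.136]
force: [-0.0, -0.3, -0.7]
grip_width: 0.0504
```

>>> drive_tool(
  steps=[48,-8,26,0,1,48,-8,26,0,1,48,-8,26,0,1,48,-8,26,0,1,48,-8,26,-5,1],
)

```text
clock: 18.4
position: [0.4752, 0.2641, 0.2072]
tool_rot: [-1.571, 0.0, 0.224]
force: [0.2, -0.1, -1.6]
grip_width: 0.0506
```

>>> drive_tool(
  steps=[48,-8,26,-10,1,48,-5,18,-20,0.5,48,-2,6,-30,0,48,0,0,-30,0,48,0,0,-25,0],
)

```text
clock: 18.82
position: [0.4596, 0.313, 0.0898]
tool_rot: [-1.571, 0.002, 0.251]
force: [0.5, 0.5, -1.0]
grip_width: 0.0503
```

>>> drive_tool(
  steps=[48,0,0,-15,0,48,0,0,-10,0,48,0,0,0,0,48,0,0,0,0,48,0,0,0,0],
)

```text
clock: 19.23
position: [0.4614, 0.3129, 0.0682]
tool_rot: [-1.57, -0.001, 0.249]
force: [-0.3, 0.9, -0.3]
grip_width: 0.0505
```

```bash
python3 - <<'E'
from h import *
import pickle
fs={n:grab_frame(n) for n in('scene','top')};pickle.dump(fs,open('f9.pkl','wb'))
s=monitor.observe();print(s['position'],np.degrees(s['tool_rot']),s['force'],s['grip_width'],s['clock'])
E
```

```text
[0.46154745 0.31288218 0.06835461] [-8.99696285e+01 -8.71068312e-02  1.42295092e+01] [-0.32459749 -0.40369318 -0.61075428] 0.05013352853106595 19.3333
```

>>> drive_tool(
  steps=[48,0,0,-10,0,48,0,0,-8,0,48,0,0,-6,0,48,0,0,-3,0,48,0,0,-2,0],
  grip_force=20,
)

```text
clock: 19.75
position: [0.4607, 0.3124, 0.0375]
tool_rot: [-1.571, 0.001, 0.249]
force: [-0.1, -0.6, -0.7]
grip_width: 0.0501
```

>>> drive_tool(
  steps=[48,0,0,-2,0,48,0,0,-2,0,48,0,0,-2,0,48,0,0,-1.5,0,48,0,0,0,0],
)

```text
clock: 20.17
position: [0.4615, 0.3123, 0.0309]
tool_rot: [-1.571, -0.001, 0.248]
force: [0.6, -4.6, 6.2]
grip_width: 0.0504
```

>>> drive_tool(
  steps=[48,0,-0.3,-1.5,0,48,0,-0.3,-1.5,0,48,0,-0.2,-1.5,0,48,0,0,-1,0,48,0,0,0,0],
)

```text
clock: 20.58
position: [0.4615, 0.3117, 0.0254]
tool_rot: [-1.571, -0.001, 0.248]
force: [1.5, -2.7, 6.0]
grip_width: 0.0503
```

```bash
python3 - <<'E'
from h import *
s=monitor.observe();print(s['position'],np.degrees(s['tool_rot']),s['force'],s['moment'],s['grip_width'],s['clock'])
E
```

```text
[0.46154371 0.31165853 0.02544596] [-9.00040175e+01 -4.34712734e-02  1.42144638e+01] [ 1.45105759 -2.69979408  6.03911332] [-0.27994731 -0.38360684 -0.17708326] 0.050285700952441184 20.5833
```

>>> drive_tool(
  steps=[48,0,0,-1,0,48,0,0,-0.7,0,48,0,0,0,0,48,0,0,0,0,48,0,0,0,0],
)

```text
clock: 21.0
position: [0.4613, 0.3118, 0.0238]
tool_rot: [-1.571, -0.001, 0.248]
force: [1.3, -3.4, 4.8]
grip_width: 0.0502
```

>>> drive_tool(
  steps=[48,0,0,-0.7,0,48,0,0,-0.7,0,48,0,0,0,0,48,0,0,0,0,48,0,0,0,0],
)

```text
clock: 21.42
position: [0.4612, 0.3118, 0.0223]
tool_rot: [-1.571, -0.0, 0.249]
force: [2.1, -3.0, 4.3]
grip_width: 0.05
```

>>> drive_tool(
  steps=[48,0,0,-0.7,0,48,0,0,-0.7,0,48,0,0,0,0,48,0,0,0,0,48,0,0,0,0],
)

```text
clock: 21.83
position: [0.4612, 0.3118, 0.0216]
tool_rot: [-1.571, -0.001, 0.249]
force: [-1.5, -6.3, 22.3]
grip_width: 0.0503
```

Contact is firm, so the cover is flat. I'll release it and back off.

>>> drive_tool(
  steps=[48,0,0,0.8,0,56,0,0,0,0,64,0,0,0,0,68,0,0,0,0,68,0,0,2,0],
)

```text
clock: 22.25
position: [0.4606, 0.3118, 0.0232]
tool_rot: [-1.571, 0.001, 0.249]
force: [0.4, -0.5, 0.9]
grip_width: 0.0681
```

>>> drive_tool(
  steps=[68,0,0,5,0,68,0,0,20,0,68,0,0,40,0,68,0,0,40,0,68,0,0,40,0],
)

```text
clock: 22.67
position: [0.4604, 0.3117, 0.1705]
tool_rot: [-1.571, 0.001, 0.249]
force: [1.7, 0.1, -0.8]
grip_width: 0.0675
```

>>> drive_tool(
  steps=[68,-10,-30,20,0,68,-10,-35,0,0,68,-10,-35,0,0,68,-10,-35,0,0,68,0,0,0,0],
)

```text
clock: 23.08
position: [0.4194, 0.1704, 0.1886]
tool_rot: [-1.575, 0.002, 0.244]
force: [2.3, 0.8, -0.1]
grip_width: 0.0681
```

```bash
python3 - <<'E'
from h import *
import pickle
fs={n:grab_frame(n) for n in('scene','top')};pickle.dump(fs,open('f10.pkl','wb'))
def c(im,x0,y0,w,h,s): return cv2.resize(im[y0:y0+h,x0:x0+w,::-1],(w*s,h*s),interpolation=cv2.INTER_CUBIC)
o=np.zeros((600,800,3),np.uint8);o[:400,:400]=c(fs['scene']['frame'],330,200,100,100,4);o[:400,400:800]=c(fs['top']['frame'],95,160,100,100,4)
o[400:600,:400]=c(fs['scene']['frame'],100,110,200,100,2);o[400:600,400:800]=c(fs['top']['frame'],200,90,200,100,2);cv2.imwrite('pics/f10.png',o)
s=monitor.observe();print(s['position'],s['force'],s['grip_width'],s['clock'])
E
```

```text
[0.4211492  0.17559252 0.18920958] [ 0.26588635  1.25329376 -0.69065484] 0.067892230843436 23.1833
```

View pics/f10.png

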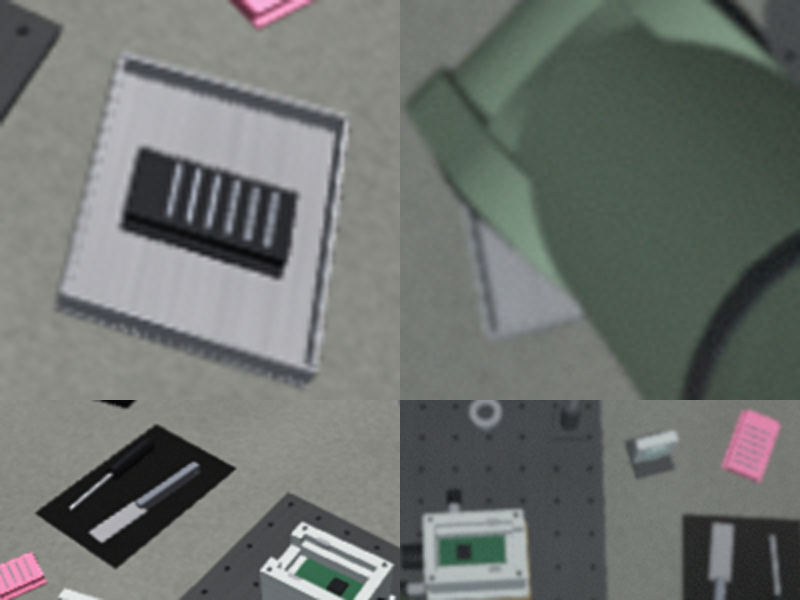

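```bash
python3 -c "
from workcell import workorder; print(workorder.job_done())"
```

```text
the job is handed in; nothing more can be done
None
```

The cover is off the detector head and lying flat, ribs up, well inside the steel tray. The pry bar is back flat on the mat, laid down before I lifted the cover, and I handed the job in at about 23 s.

- **Prying:** I pushed the blade about 46 mm into the slot and levered to about 26°. The cover came up over its two catches; forces read under 11 N at each step.
- **Last checks:** The final pictures show the head's recess empty and the mat items, mirror mount, collar and far pink look-alike apparently undisturbed. The other items were not separately checked. The robot was clear of everything, with force readings near zero.
- **Deviations:**
  - While I drew the bar out, the cover slid about 5 mm forward but stayed on its catches.
  - The wrist read 22 N as the cover was pressed flat in the tray just before release.
  - The bar now lies about 25 mm closer to the robot than before, so that its whole length is on the mat.
- **Checks that were limited or disagreed:** The two cameras' readings of the tray centre differed by about 1 cm. In the final top view the arm hid most of the tray, so I judged the cover's placement from the scene camera alone.

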